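Find the high lobe of a shutter cam with a dial indicator

ROBOT

A 6-joint arm with a two-finger parallel gripper is mounted at the origin on the work surface. World frame = base frame: x ahead of the robot, y to its left, z up, the work surface at z = 0. Lengths are in m, angles in rad, forces in N, time in s.
With the tool pointing down it reaches from about 0.2 to 0.875 m from the base axis. Payload 3.4 kg.
Tool frame: the origin (TCP) lies between the finger pads; the fingertips stand 25 mm ahead of it and the grasp point (between the pads) lies 6 mm ahead of it (r.nose_length is the z of the fingertips in the tool frame, in m); z points along the fingers, x is the direction in which the jaws open and shut, and the axes are right-handed (so a half turn about z gives the same grasp; the last joint's range is limited). The gripper opens to 94 mm and grips with 3 to 60 N. Pads are 16 mm wide; open, the fingers measure 119 mm over their backs; the gripper's body (75 mm by 177 mm) begins 78 mm behind the grasp point.
Start: joints at [0.979, 0.276, 1.505, -0, 1.361, -0.121], TCP at [0.261, 0.512, 0.23] pointing down, gripper open.
Joint ranges: [-2.89, 2.89], [-0.75, 2.08], [0.22, 2.7], [-1.18, 4.32], [0.11, 2.71], [-2.7, 2.7]. Speed limits (rad/s): [2.57, 2.57, 3.14, 3.14, 3.14, 3.14].

INTERFACE

Orientations are given as a unit quaternion [w, x, y, z].
In Python, from plant import r, gripper_to, inverse_kinematics, vision, models, telemetry gives the robot as it stands. Calls block until the motion is done:
- r.move_to(position, orientation): joint-space move of the TCP to a pose.
- r.move_l(position, rot=None, vel=0.15, guard=None): straight line of the TCP; rot=None keeps the orientation; vel is the mean speed in m/s. With guard (N) it stops when the force on the tool has changed by that much, and returns True; else False.
- r.movej(angles): joint-space move.
- gripper_to(opening, f_grip=None): finger opening in m; f_grip is the grip in N (None keeps the last); returns when the fingers have stopped.
- r.hold(seconds).
- inverse_kinematics(position, orientation): joint angles nearest the present ones, or None.
- vision.snapshot(name): name is "scene" or "top" or "wrist"; returns the picture (384x512x3 uint8, red, green, blue); there is no depth.
- vision.get_calibration(name): a dict with "fx", "fy", "cx", "cy" (pixels), "position" and "orientation" of the camera in the world. Camera axes: x right, y down, z forward; pixel columns grow to the right and rows downward; lengths in m; the calibration is good to about 2 mm. A picture is of the moment at which its call begins: read the wrist's pose just before it. get_calibration takes no time and is no camera call; for the wrist camera it gives the pose at the moment of the call.
A pose or a line that the arm cannot do raises r.PlanningError and nothing moves.
- r.sign_off(): hands the job in, once; it reports no verdict.
Trained networks look in the newest picture that a camera, given by its name, has taken for a name from the list of things; names that differ only in an ending like _2 or _b are one class to them, and where a whole thing is asked for, a point or a joint stands for the part that bears it (a point fixed in the world has none). Each returns a list of dicts, best first, with "score" (0 to 1); they miss things now and then, are a little off and sometimes report something else, mostly with a low value. They report only what shows in the picture. A call takes as long as a camera call.
- models.boxes_of(thing, camera): "at" ([x, y, z] in m, in world coordinates, good to about 4 mm: the middle of the surface that is visible of it).
- models.regions_of(thing, camera): "pixels" (384x512 bool, what is visible of it).
- models.mark_of(thing, camera): "at" ([x, y, z] in m, in world coordinates, good to about 4 mm: a listed point, or the origin of a listed thing).
Readings, each from a call of its own:
- telemetry.current_t(): time.
- telemetry.current_joints(): joint angles.
- telemetry.current_dq(): joint speeds.
- telemetry.current_joint_efforts(): joint torques, N m.
- telemetry.current_ee_pos(): TCP position.
- telemetry.current_tool_rot(): TCP orientation.
- telemetry.current_wrist_force(): force on the tool from outside, world axes, zero at the start.
- telemetry.current_torque(): the same for the moment, N m.
- telemetry.current_opening(): finger opening in m.
Only numpy, scipy, OpenCV 4.12 (cv2) and the standard library are available. Lean on these libraries where they do the work, as an engineer would, in place of code of your own. Each camera call takes 0.05 s, during which the arm holds its last target.

TASK

On the cam fixture, slide the dial indicator in by its post until its plunger bears on the cam's rim and the pointer shows about half a turn, gently and without ever running the plunger to the end of its travel. Then crank the handwheel round with the plunger riding on the rim, find the highest point of the cam (it has a second, lower lobe), and leave the cam standing with that highest point under the plunger, the indicator still pressed in. Do not touch the plunger itself, let go at the end, and leave the other things on the bench and fixture where they are.

Things in the scene. Friction and masses are not known exactly. Their poses are not given: they have to be found in the camera images.
- fixture: The fixed fixture: an aluminium base plate 140 x 345 x 12 mm, with a vertical spindle at one end and an indicator slide at the other. Origin on the spindle's axis at the plate's underside (on the bench); z up; +y runs level from the spindle towards the indicator; the plate spans x -70 to 70 and y -75 to 270 mm. The slide runs along y. Highest fixed part of the fixture: 43 mm above the bench.
- wheel: The turning part: a black handwheel disc 100 mm across, top 67.5 mm above the bench (hub to 75.5 mm), on the spindle, with a steel cam disc clamped under it. Origin on the spindle axis at bench height, z up along the axis. It turns either way without limit, against about 0.1 N m of friction, and stays where it is left.
- cam_mid (a point): Point on the spindle axis (of the fixture) at the cam's mid-height, 50 mm above the bench. Cam: 14 mm thick steel disc, rim of 60 mm radius with two rounded lobes of a few mm, each about 70 degrees wide at its foot, one over 1 mm higher than the other. The angle between the lobes and the crank handle is unknown and differs from start to start.
- handle_mid (a point): Middle of the handwheel's crank handle, 92 mm above the bench: an upright steel cylinder 16 mm across and 44 mm long (70 to 114 mm above the bench), 40 mm from the spindle axis. It spins freely on its pin, so a pinch can keep its direction while the handle goes round.
- post_mid (a point): Grip point on the indicator carriage's post, 85 mm above the bench: an upright dark steel block 14 mm wide (across the slide, fixture x) and 20 mm thick (along the slide, fixture y), top 100 mm above the bench. The carriage slides only along fixture y, 60 mm in all, with about 5 N of friction, and stays where it is left.
- dial_mid (a point): Centre of the indicator's dial on the carriage: 76 mm across, face up, top 64 mm above the bench, with 12 marks, one per mm. The post's middle is 52 mm behind it (towards fixture +y); the plunger's tip, when out, 62 mm in front.
- plunger: The indicator's sprung plunger, a thin steel stem with an 8 mm ball end, level, 50 mm above the bench, pointing along fixture -y at the spindle. Origin at the very tip, which rides on the cam's rim. Travel 12 mm; spring force 0.6 N out to 2 N fully in; over 5 N on the tip harms it. Nothing but the cam may touch it.
- pointer (a joint): The dial's black pointer, seen from above: 0 rad (plunger fully out) points away from the cam; it turns clockwise 0.5236 rad for each mm the plunger is pressed in. Half a turn (3.14 rad, pointing at the cam) is 6 mm, a full turn (6.28 rad) the end of travel.
- collar: Bystander: small steel ring, 24 mm across, 10 mm high, lying on the fixture's base plate. Origin at its underside.
- standoff: Bystander: aluminium stub, 16 mm across, 24 mm high, standing on the fixture's base plate. Origin at its underside.
- lamp: Bystander: reflector lamp, 50 mm across, 42 mm high, face down on the bench. Origin at its underside.
- driver: Bystander: screwdriver, 180 mm long, lying on the bench.
- spanner: Bystander: spanner, 140 mm long, lying on the bench.
- spray: Bystander: closed bottle, 44 mm across, 110 mm high, standing on the bench. Origin at its underside.
- cup: Bystander: white mug, 72 mm across, 85 mm high, standing on the bench. Origin at its underside.

How it is judged:
On the way, in this order (a step that is already met when the one before it is completed fails the run):
1. the plunger is pressed against the cam's rim, with the pointer at about half a turn (value of joint pointer between 2.35619 and 3.82227 rad and contact force between plunger and wheel above 0.2 N), for 0.2 s.
2. the cam's highest point has come under the pressed plunger (y of plunger in the frame of fixture between 0.0635 and 0.0655 m and value of joint pointer between 0.418879 and 6.07375 rad and contact force between plunger and wheel above 0.2 N), for 0.1 s.
At the end, for the whole second after the job is handed in: The plunger bears on the cam's rim at the top of its higher lobe (tip more than 63.5 mm from the spindle axis, where the top of that lobe is 64 mm), with the pointer between 0.8 mm and 11.6 mm of travel, and the handwheel at rest (all of step 2 and angular speed of wheel below 0.05 rad/s); the robot touches nothing.
It fails at once if the plunger is run to the end of its travel (over 11.6 mm of 12) (value of joint pointer above 6.07375 rad).
It fails at once if the plunger is pressed on the cam with more than 5 N (contact force between plunger and wheel above 5 N).
It fails at once if the robot touches the plunger (contact force between any of the fingers, the arm and plunger above 0.3 N).
It fails at once if a bystander is shifted by more than 30 mm (distance of any of collar, standoff, lamp, driver, spanner, spray, cup from where it was at the start of the episode above 0.03 m).
It also fails if it takes over 69 s, if anything falls off the work surface, if the arm or the gripper's body presses on something with over 40 N, if the wrist force passes 120 N, or if a joint passes its speed limit or range.

## Working session

There is one attempt and no reset: what is moved stays moved. The work goes in short steps, each a Python script; the robot and the scene stay as the last script left them, time stands still between calls to the robot, and variables do not carry over. Pictures are saved under pics/ and viewed, and the job is handed in when it is done.

```bash
ls; mkdir -p pics; python3 - <<'E'
from plant import r, gripper_to, inverse_kinematics, vision, models, telemetry
import cv2,numpy as np
for c in ["scene","top","wrist"]:
    im=vision.snapshot(c); cv2.imwrite(f"pics/a_{c}.png",im[:,:,::-1])
    k=vision.get_calibration(c); print(c,k)
    for n in ["fixture","wheel","cam_mid","handle_mid","post_mid","dial_mid","plunger"]:
        m=models.mark_of(n,c)
        print(n,[(np.round(x["at"],4).tolist(),round(x["score"],2)) for x in m[:2]])
print(telemetry.current_t(),r.nose_length)
E
```

```text
pics
scene {'fx': 414.76098955017426, 'fy': 414.76098955017426, 'cx': 252.27771392759024, 'cy': 195.95734853899734, 'position': array([ 1.26569404, -0.29727687,  0.74337149]), 'orientation': array([-0.35999512,  0.74505472,  0.506246  , -0.24292377])}
fixture [([0.552, -0.1564, -0.0012], 0.7)]
wheel [([0.5535, -0.1574, 0.0043], 0.67), ([0.4513, -0.39, 0.0031], 0.28)]
cam_mid [([0.5505, -0.1585, 0.0528], 0.72)]
handle_mid [([0.5114, -0.1683, 0.0901], 0.67), ([0.5513, -0.1666, 0.0546], 0.63)]
post_mid [([0.6213, 0.0495, 0.0807], 0.58)]
dial_mid [([0.6013, -0.003, 0.0574], 0.73), ([0.486, 0.4144, 0.0013], 0.56)]
plunger []
top {'fx': 419.47030777464164, 'fy': 419.47030777464164, 'cx': 260.218513798523, 'cy': 182.81649175686013, 'position': array([0.31456571, 0.02316857, 1.21453945]), 'orientation': array([ 0.05670691, -0.69447883,  0.71384656, -0.0700469 ])}
fixture [([0.5564, -0.1581, 0.0016], 0.81), ([0.5379, -0.0629, 0.014], 0.31)]
wheel [([0.5521, -0.155, 0.0001], 0.6)]
cam_mid [([0.554, -0.1613, 0.0514], 0.78), ([0.6444, -0.3574, -0.0014], 0.7)]
handle_mid [([0.512, -0.165, 0.0924], 0.71)]
post_mid [([0.6174, 0.0481, 0.0849], 0.81), ([0.3635, 0.3119, 0.0019], 0.72)]
dial_mid [([0.6039, -0.0043, 0.0603], 0.82)]
plunger []
wrist {'fx': 326.3780180195008, 'fy': 326.3780180195008, 'cx': 257.9126851427476, 'cy': 190.45104419801382, 'position': array([0.18867543, 0.54921504, 0.38481662]), 'orientation': array([0.11932469, 0.84399468, 0.51777362, 0.07311001])}
fixture []
wheel []
cam_mid []
handle_mid []
post_mid [([0.3617, 0.306, 0.0029], 0.34)]
dial_mid []
plunger []
1.2 0.025
```

View pics/a_scene.png

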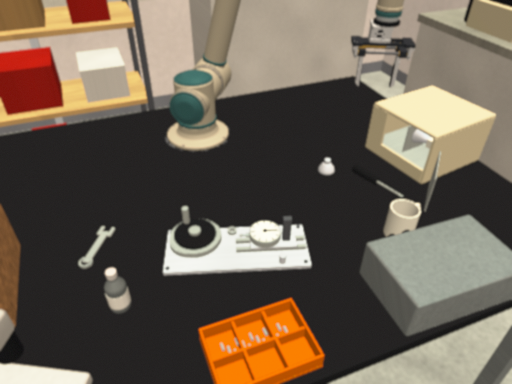

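View pics/a_top.png

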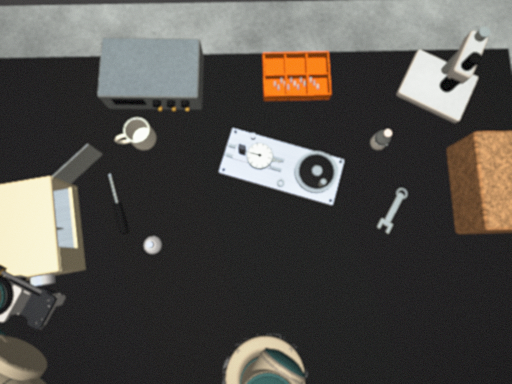

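```bash
cat > h.py <<'E'
from plant import r, gripper_to, inverse_kinematics, vision, models, telemetry
import cv2,numpy as np
from scipy.spatial.transform import Rotation as R
def q2R(q): return R.from_quat([q[1],q[2],q[3],q[0]])
def down(yaw):  # tool x at world angle yaw, z down
    x=np.array([np.cos(yaw),np.sin(yaw),0]); z=np.array([0,0,-1.]); y=np.cross(z,x)
    q=R.from_matrix(np.c_[x,y,z]).as_quat(); return np.array([q[3],q[0],q[1],q[2]])
def proj(k,P):
    p=q2R(k["orientation"]).inv().apply(np.atleast_2d(P)-k["position"])
    return np.c_[k["fx"]*p[:,0]/p[:,2]+k["cx"],k["fy"]*p[:,1]/p[:,2]+k["cy"]]
def unproj(k,uv,z):
    uv=np.atleast_2d(uv).astype(float)
    d=q2R(k["orientation"]).apply(np.c_[(uv[:,0]-k["cx"])/k["fx"],(uv[:,1]-k["cy"])/k["fy"],np.ones(len(uv))])
    z=np.broadcast_to(z,len(uv))
    return k["position"]+d*((z-k["position"][2])/d[:,2])[:,None]
def shot(c,name=None):
    k=vision.get_calibration(c); im=vision.snapshot(c)
    if name: cv2.imwrite(f"pics/{name}.png",cv2.resize(im[:,:,::-1],None,fx=1.5,fy=1.5,interpolation=cv2.INTER_CUBIC))
    return im,k
E
python3 - <<'E'
from h import *
M=q2R(telemetry.current_tool_rot()).as_matrix(); print(M.round(3))
k=vision.get_calibration("wrist"); p=telemetry.current_ee_pos()
print("cam in tool",M.T@(k["position"]-p)); C=q2R(k["orientation"]).as_matrix(); print((M.T@C).round(3))
a=np.deg2rad(72.3)
for yaw in [a-np.pi/2,a+np.pi/2,a,a+np.pi]:
    for P in [(.618,.0485,.22),(.5525,-.158,.22),(.58,-.07,.25)]:
        j=inverse_kinematics(P,down(yaw)); print(round(yaw,2),P,None if j is None else np.round(j,2))
E
```

```text
[[ 0.454  0.891  0.   ]
 [ 0.891 -0.454  0.   ]
 [ 0.     0.    -1.   ]]
cam in tool [ 4.94719202e-05 -8.09798719e-02 -1.54304161e-01]
[[ 1.     0.001 -0.   ]
 [-0.     0.961  0.277]
 [ 0.    -0.277  0.961]]
-0.31 (0.618, 0.0485, 0.22) [-0.03  0.35  1.42 -0.    1.37  0.28]
-0.31 (0.5525, -0.158, 0.22) [-0.4   0.28  1.52 -0.    1.34 -0.09]
-0.31 (0.58, -0.07, 0.25) [-0.24  0.28  1.45 -0.    1.41  0.07]
2.83 (0.618, 0.0485, 0.22) None
2.83 (0.5525, -0.158, 0.22) None
2.83 (0.58, -0.07, 0.25) None
1.26 (0.618, 0.0485, 0.22) [-0.03  0.35  1.42 -0.    1.37 -1.3 ]
1.26 (0.5525, -0.158, 0.22) [-0.4   0.28  1.52 -0.    1.34 -1.66]
1.26 (0.58, -0.07, 0.25) [-0.24  0.28  1.45 -0.    1.41 -1.5 ]
4.4 (0.618, 0.0485, 0.22) [-0.03  0.35  1.42 -0.    1.37  1.85]
4.4 (0.5525, -0.158, 0.22) [-0.4   0.28  1.52 -0.    1.34  1.48]
4.4 (0.58, -0.07, 0.25) [-0.24  0.28  1.45 -0.    1.41  1.64]
```

```bash
python3 - <<'E'
from h import *
a=np.deg2rad(72.3)
r.move_to((.5535,-.155,.2),down(a-np.pi/2))
im,k=shot("wrist","b_wheel")
for n in ["fixture","cam_mid","handle_mid","post_mid","dial_mid","plunger"]:
    print(n,[(np.round(x["at"],4).tolist(),round(x["score"],2)) for x in models.mark_of(n,"wrist")[:2]])
np.save("b_im.npy",im); np.save("b_k.npy",k,allow_pickle=True)
print(telemetry.current_t(),proj(k,[(.5525,-.158,.05)]))
E
```

```text
fixture [([0.5577, -0.1607, 0.0009], 0.62), ([0.4467, -0.3859, -0.0019], 0.28)]
cam_mid [([0.5509, -0.1594, 0.0501], 0.56)]
handle_mid [([0.5122, -0.1667, 0.094], 0.8)]
post_mid [([0.513, -0.1673, 0.0931], 0.62)]
dial_mid []
plunger [([0.5858, -0.0619, 0.0514], 0.7)]
4.1333 [[257.99924439 187.61758195]]
```

View pics/b_wheel.png

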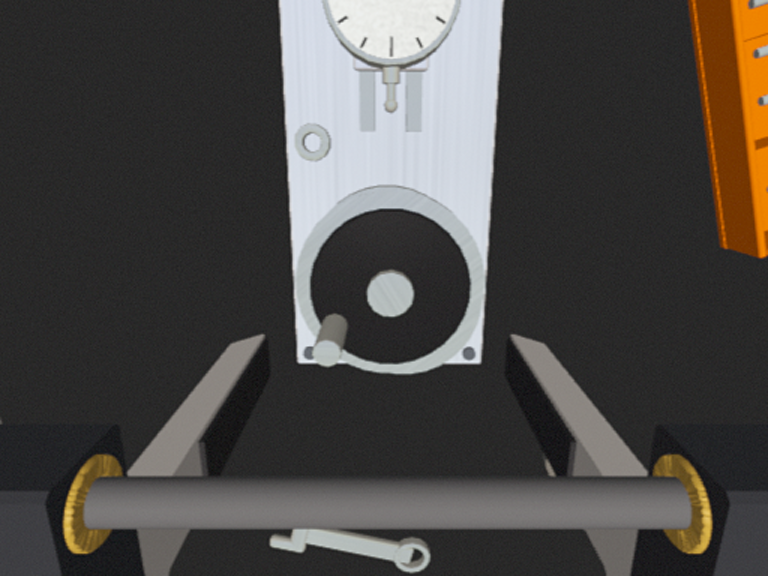

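```bash
python3 - <<'E'
from h import *
im=np.load("b_im.npy"); k=np.load("b_k.npy",allow_pickle=True).item()
g=cv2.cvtColor(im,cv2.COLOR_RGB2GRAY)
big=cv2.resize(im[100:265,170:350],None,fx=4,fy=4,interpolation=cv2.INTER_CUBIC)[:,:,::-1]
cv2.imwrite("pics/b_zoom.png",big[:600,:720])
# hub
for n,uv,z in [("hub",(390/1.5,293/1.5),.0755),("handletop",(327/1.5,352/1.5),.114),("tip",(390/1.5,111/1.5),.05)]:
    print(n,unproj(k,[uv],z).round(4))
# disc outline
m=(g<60).astype(np.uint8); n,l,s,c=cv2.connectedComponentsWithStats(m)
i=l[int(330/1.5),int(420/1.5)]; print(s[i],c[i])
cn=max(cv2.findContours((l==i).astype(np.uint8),cv2.RETR_EXTERNAL,cv2.CHAIN_APPROX_NONE)[0],key=len)[:,0]
W=unproj(k,cn,.0675)[:,:2]
from scipy.optimize import least_squares
f=least_squares(lambda p:np.hypot(W[:,0]-p[0],W[:,1]-p[1])-p[2],[.5525,-.158,.05],loss="soft_l1",f_scale=.001)
print(f.x)
E
```

```text
hub [[ 0.5542 -0.1586  0.0755]]
handletop [[ 0.5157 -0.1685  0.114 ]]
tip [[ 0.5856 -0.0596  0.05  ]]
[ 207  140  106  102 7403] [260.99716331 188.79319195]
[ 0.55441883 -0.15819074  0.04797235]
```

View pics/b_zoom.png

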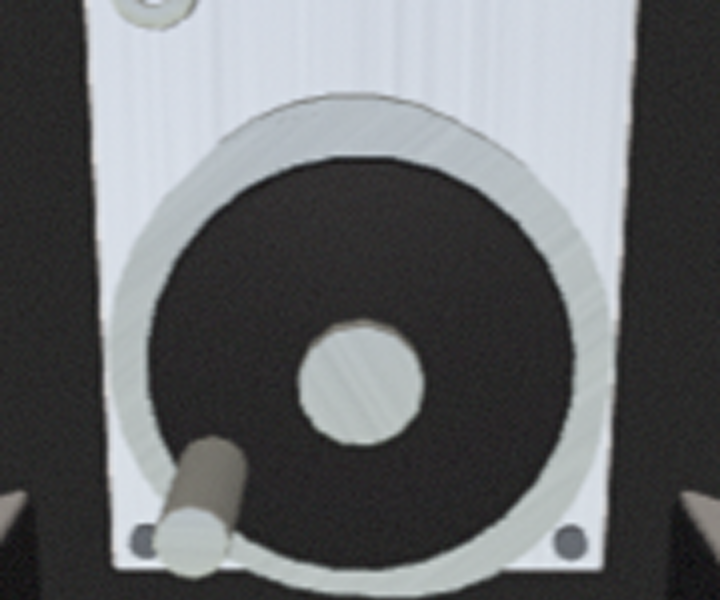

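```bash
python3 - <<'E'
from h import *
im=np.load("b_im.npy"); k=np.load("b_k.npy",allow_pickle=True).item()
c=np.array([.5544,-.1584]); tip=np.array([.5856,-.0596]); a=np.arctan2(*(tip-c)[::-1]); print(np.rad2deg(a),np.linalg.norm(tip-c))
g=cv2.cvtColor(im,cv2.COLOR_RGB2GRAY)
th=np.deg2rad(np.arange(0,360,1)); rr=np.arange(.045,.075,.0005)
P=np.stack([c[0]+rr[:,None]*np.cos(a+th),c[1]+rr[:,None]*np.sin(a+th),np.full((len(rr),360),.057)],-1)
uv=proj(k,P.reshape(-1,3)).reshape(len(rr),360,2).astype(np.float32)
pol=cv2.remap(im,uv[...,0],uv[...,1],cv2.INTER_CUBIC)
pol=cv2.resize(pol,(720,480),interpolation=cv2.INTER_LINEAR)[:,:,::-1].copy()
for rv in (.05,.06,.064):
    y=int((rv-.045)/.0005*8); cv2.line(pol,(0,y),(8,y),(0,0,255),1); cv2.line(pol,(712,y),(720,y),(0,0,255),1)
cv2.imwrite("pics/b_pol.png",pol)
print(proj(k,[(.618,.0485,.1)]))
E
```

```text
72.47443162627712 0.10360926599489065
[[ 257.98102513 -118.80300253]]
```

View pics/b_pol.png

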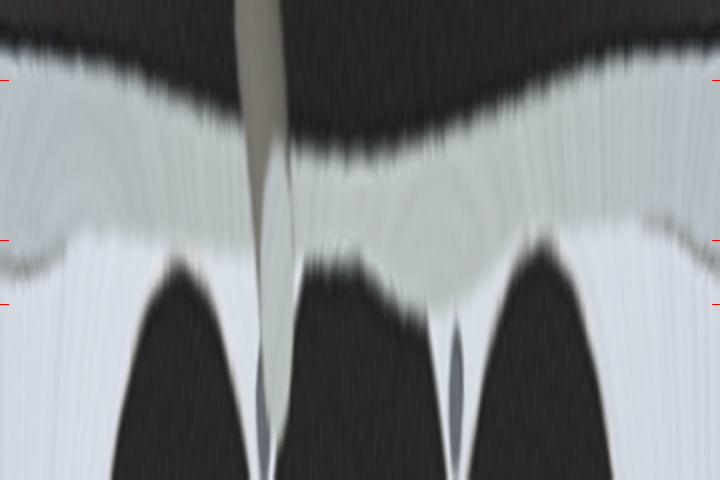

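```bash
python3 - <<'E'
from h import *
a=np.deg2rad(72.4)
r.move_to((.6195,.049,.2),down(a-np.pi/2))
im,k=shot("wrist","c_post")
for n in ["post_mid","dial_mid"]:
    print(n,[(np.round(x["at"],4).tolist(),round(x["score"],2)) for x in models.mark_of(n,"wrist")[:2]])
print(telemetry.current_t(),telemetry.current_ee_pos(),proj(k,[(.6199,.0491,.1)])*1.5)
np.save("c_k.npy",k,allow_pickle=True); np.save("c_im.npy",im)
E
```

```text
post_mid [([0.6185, 0.0468, 0.084], 0.66)]
dial_mid [([0.605, 0.0009, 0.0585], 0.97), ([0.5523, -0.162, 0.05], 0.55)]
5.15 [0.61932873 0.04717354 0.20008703] [[387.4393277 296.6068482]]
```

View pics/c_post.png

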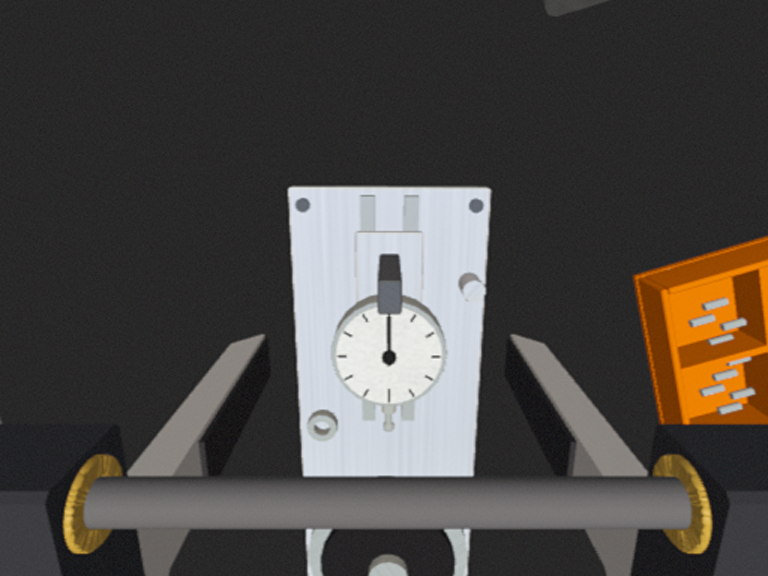

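```bash
python3 - <<'E'
from h import *
k=np.load("c_k.npy",allow_pickle=True).item()
P=unproj(k,[(390.3/1.5,296/1.5)],.1)[0]; D=unproj(k,[(389/1.5,357/1.5)],.064)[0]; T=unproj(k,[(389/1.5,429/1.5)],.05)[0]
print(P,D,T, "hub",unproj(k,[(388/1.5,575/1.5)],.0755))
d=P-T; print(np.rad2deg(np.arctan2(d[1],d[0])),np.hypot(*d[:2]))
p=telemetry.current_ee_pos(); print(p,telemetry.current_wrist_force())
E
```

```text
[0.62148771 0.04896057 0.1       ] [ 0.60514289 -0.00092469  0.064     ] [ 0.58661753 -0.05983156  0.05      ] hub [[ 0.55497491 -0.15751892  0.0755    ]]
72.22824480439942 0.11424385758325409
[0.61932873 0.04717354 0.20008703] [-0.48252145 -0.57615073  0.6405831 ]
```

```bash
python3 - <<'E'
from h import *
a=np.deg2rad(72.3)
print(r.move_l((.6213,.049,.13),rot=down(a-np.pi/2),vel=.12)); print(telemetry.current_ee_pos())
r.hold(.3);print(telemetry.current_ee_pos())
print(r.move_l((.6213,.049,.095),vel=.08,guard=8)); 
print(telemetry.current_ee_pos(),telemetry.current_wrist_force())
gripper_to(.03); print(telemetry.current_opening())
shot("wrist","d")
print(telemetry.current_t())
E
```

```text
False
[0.62180855 0.04875131 0.13051185]
[0.6216725  0.04901709 0.13073394]
False
[0.62134748 0.04901468 0.09476278] [-0.97984426  0.55810905 -0.48364567]
0.029939170552358733
7.8917
```

View pics/d.png

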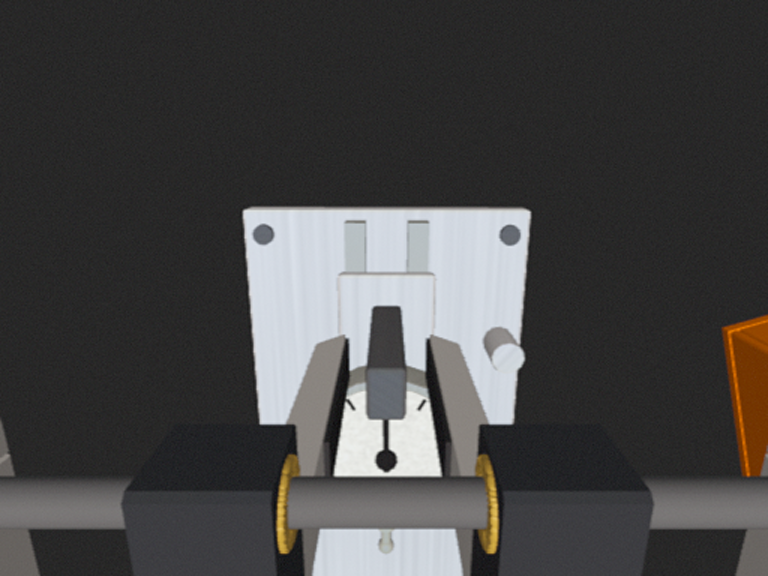

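```bash
python3 - <<'E'
from h import *
a=np.deg2rad(72.3); u=np.array([np.cos(a),np.sin(a),0])
gripper_to(.010,f_grip=20); print(telemetry.current_opening())
p=np.array([.6213,.049,.095]); print(telemetry.current_ee_pos(),telemetry.current_wrist_force())
print(r.move_l(p-u*.036,vel=.04,guard=25))
print(telemetry.current_ee_pos(),telemetry.current_wrist_force(), (p-telemetry.current_ee_pos())@u)
shot("wrist","e"); print(telemetry.current_t())
E
```

```text
0.013772636823080006
[0.62086867 0.04912061 0.09498484] [-1.542127    0.16215117  1.20593488]
False
[0.61027876 0.01602502 0.09499354] [-1.89231932  4.74943983  0.80524564] 0.03476481254292416
9.3917
```

View pics/e.png

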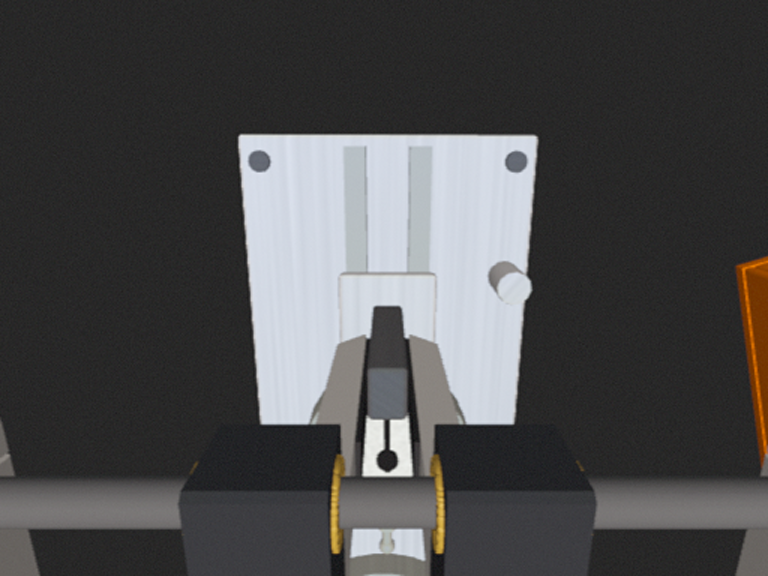

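```bash
python3 - <<'E'
from h import *
a=np.deg2rad(72.3); u=np.array([np.cos(a),np.sin(a),0])
p=np.array([.6213,.049,.095]); ims=[]
for s in (.042,.0455):
    r.move_l(p-u*s,vel=.03); r.hold(.15)
    im,k=shot("wrist"); print(s,(p-telemetry.current_ee_pos())@u,telemetry.current_wrist_force()@u)
    ims.append(cv2.resize(im[270:384,200:320],None,fx=3,fy=3,interpolation=cv2.INTER_CUBIC)[:,:,::-1])
cv2.imwrite("pics/f.png",np.hstack(ims)); print(telemetry.current_t())
E
```

```text
0.042 0.04111569971665182 4.361522606666693
0.0455 0.0445794485213168 5.027616834024176
10.4083
```

View pics/f.png

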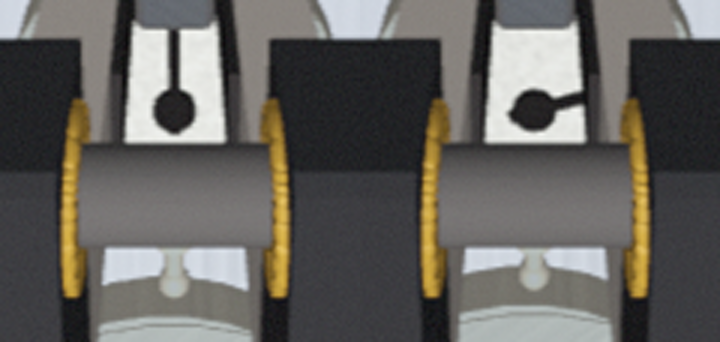

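```bash
python3 - <<'E'
from h import *
a=np.deg2rad(72.3); u=np.array([np.cos(a),np.sin(a),0])
p=np.array([.6213,.049,.095]); ims=[]
r.move_l(p-u*.0487,vel=.02); r.hold(.3)
im,k=shot("wrist"); print((p-telemetry.current_ee_pos())@u,telemetry.current_wrist_force())
ims.append(cv2.resize(im[270:384,200:320],None,fx=3,fy=3,interpolation=cv2.INTER_CUBIC)[:,:,::-1])
gripper_to(.06); r.hold(.1)
im,k=shot("wrist")
ims.append(cv2.resize(im[270:384,200:320],None,fx=3,fy=3,interpolation=cv2.INTER_CUBIC)[:,:,::-1])
cv2.imwrite("pics/g.png",np.hstack(ims)); print(telemetry.current_t())
E
```

```text
0.04752102589381166 [-1.46204549  5.51579933  0.90920596]
12.075
```

View pics/g.png

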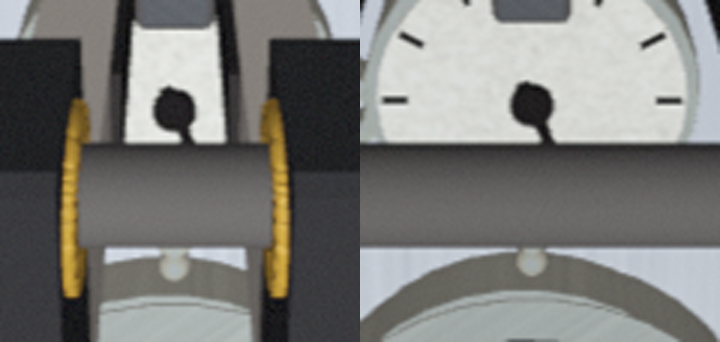

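```bash
python3 - <<'E'
from h import *
e=telemetry.current_ee_pos()
r.move_l((e[0],e[1],.17),vel=.2)
c=np.array([.5546,-.158]); th=np.deg2rad(194)
h=c+.04*np.array([np.cos(th),np.sin(th)])
r.move_to((h[0],h[1],.19),down(th+np.pi/2-2*np.pi)); r.hold(.2)
im,k=shot("wrist","h_handle"); np.save("h_k.npy",k,allow_pickle=True)
print([(np.round(x["at"],4).tolist(),round(x["score"],2)) for x in models.mark_of("handle_mid","wrist")[:2]])
print(telemetry.current_ee_pos(),telemetry.current_joints().round(2),h,telemetry.current_t())
print(proj(k,[(*h,.114),(*c,.0755)])*1.5)
E
```

```text
[([0.5133, -0.1695, 0.091], 0.89)]
[ 0.51626675 -0.16674448  0.18972451] [-0.44  0.25  1.64  0.    1.25  0.88] [ 0.51578817 -0.16767688] 13.7
[[388.96380434 315.33266309]
 [389.05847824 223.15491377]]
```

View pics/h_handle.png

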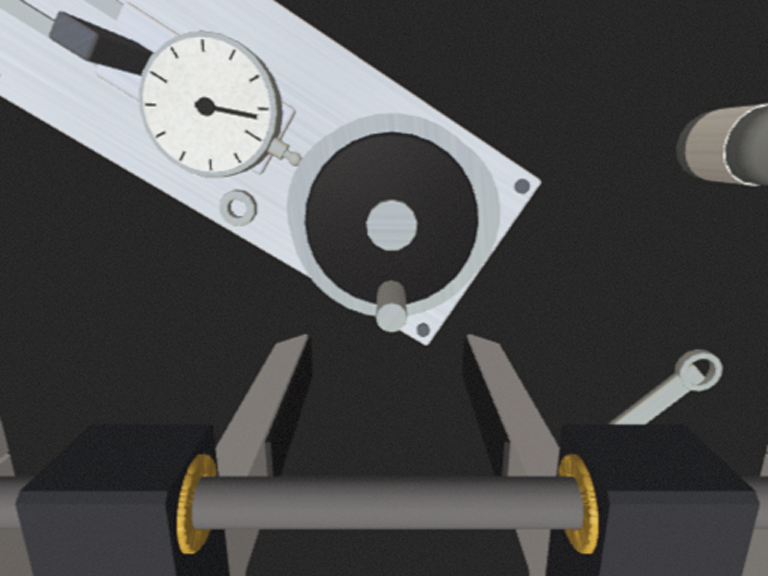

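```bash
cat >> h.py <<'E'
C0=np.array([.5542,-.1590]); A=np.deg2rad(72.3)
DC=np.array([0.,0.])
def rect(im,k,dc,half=.042,n=240,z=.064):
    u=np.array([np.cos(A),np.sin(A)]); v=np.array([np.sin(A),-np.cos(A)]) # u up, v right (fixture x)
    s=np.linspace(-half,half,n); X,Y=np.meshgrid(s,-s)
    P=dc+X[...,None]*v+Y[...,None]*u
    uv=proj(k,np.c_[P.reshape(-1,2),np.full(n*n,z)]).reshape(n,n,2).astype(np.float32)
    return cv2.remap(im,uv[...,0],uv[...,1],cv2.INTER_CUBIC)
def pointer(im,k,dc,name=None):
    # refine the dial centre from its pivot blob, then direction of pointer
    p=rect(im,k,dc); g=cv2.cvtColor(p,cv2.COLOR_RGB2GRAY); n=240; px=.084/(n-1)
    hub=(g[90:150,90:150]<75).astype(np.uint8); e=cv2.erode(hub,np.ones((9,9)))
    yy,xx=np.nonzero(e if e.any() else hub); cx,cy=xx.mean()+90,yy.mean()+90
    pol=cv2.warpPolar(g,(80,720),(cx,cy),80,cv2.INTER_LINEAR)  # rows: angle from +x clockwise in image
    prof=pol[:,28:58].mean(1).astype(float); w=np.clip(160-prof,0,None)**2
    i=w.argmax(); d=(np.arange(720)-i+360)%720-360; m=abs(d)<16
    ang=(i+(w*d)[m].sum()/w[m].sum())/2+90
    if name: cv2.imwrite(f"pics/{name}.png",cv2.resize(p,None,fx=2,fy=2)[:,:,::-1])
    return (ang%360)/30,(cx,cy)
def pose(rel_h,z,rad=.04):
    th=rel_h; return np.array([C0[0]+rad*np.cos(th),C0[1]+rad*np.sin(th),z]),down(th-1.5*np.pi)
E
python3 - <<'E'
from h import *
k=np.load("h_k.npy",allow_pickle=True).item()
dc=unproj(k,[(205/1.5,105/1.5)],.064)[0,:2]; print(dc,np.linalg.norm(dc-C0))
im=cv2.resize(cv2.imread("pics/h_handle.png"),(512,384),interpolation=cv2.INTER_AREA)[:,:,::-1].copy()
print(pointer(im,k,dc,"h_dial"))
E
```

```text
[ 0.59043473 -0.04684292] 0.11786502960030734
(np.float64(5.30233305135256), (np.float64(118.4873417721519), np.float64(120.12658227848101)))
```

View pics/h_dial.png

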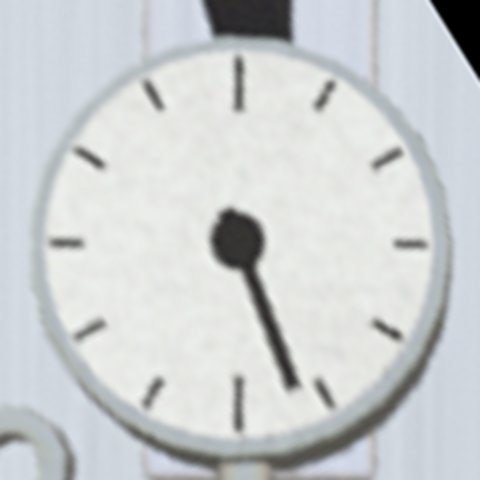

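```bash
python3 - <<'E'
from h import *
dc=np.array([0.5904,-0.0468]); t0=np.deg2rad(194)
P,q=pose(t0,.104)
print(r.move_l(P,rot=q,vel=.12,guard=12))
print(telemetry.current_ee_pos()-P,telemetry.current_wrist_force())
gripper_to(.0185,f_grip=20); print(telemetry.current_opening(),telemetry.current_wrist_force())
im,k=shot("wrist","i"); print(pointer(im,k,dc)); print(telemetry.current_t())
E
```

```text
False
[ 0.00057986 -0.00023057  0.00058011] [-0.22090482 -0.10951021 -0.07861677]
0.018354140104760962 [0.61636727 0.06577444 0.87051165]
(np.float64(5.304215471955327), (np.float64(118.99563318777292), np.float64(120.63318777292577)))
15.4167
```

View pics/i.png

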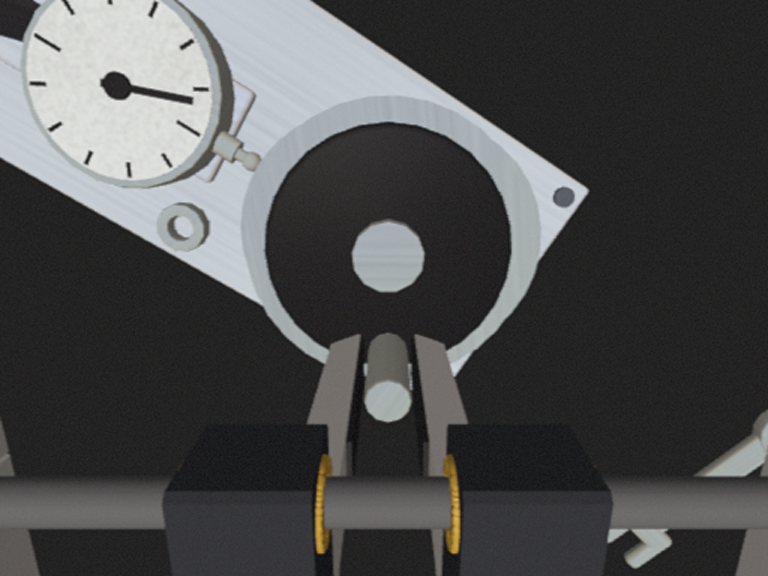

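```bash
python3 - <<'E'
from h import *
dc=np.array([0.5904,-0.0468])
for d in list(range(10,115,10)):
    P,q=pose(np.deg2rad(194+d),.104)
    try: r.move_l(P,rot=q,vel=.05)
    except r.PlanningError as e: print(e); break
    im,k=shot("wrist"); m,cc=pointer(im,k,dc)
    f=telemetry.current_wrist_force()
    print(d,round(m,2),np.round(cc,0),np.round(f,1),np.round(telemetry.current_ee_pos()-P,4),round(telemetry.current_t(),2))
    if np.linalg.norm(f)>25: break
shot("wrist","j")
E
```

```text
10 1.68 [120. 119.] [-0.   1.7  0.6] [-0.0003  0.0003 -0.0001] 15.79
20 3.0 [126. 109.] [-0.5  1.6  0.1] [-0.0002  0.0001 -0.0001] 16.17
30 3.0 [120. 119.] [-1.4  0.8  0.8] [-0.0001  0.     -0.0001] 16.54
40 3.0 [120. 120.] [-1.1  1.1  0.4] [-0.     -0.0001 -0.0001] 16.92
50 3.0 [120. 120.] [-1.3  0.2  0.6] [-0.     -0.0001 -0.0001] 17.29
60 3.0 [120. 120.] [-0.8 -1.  -0. ] [ 0.0001 -0.0001 -0.    ] 17.67
70 3.0 [120. 120.] [-1.6  0.1  0.1] [ 0.0001 -0.0001 -0.    ] 18.04
80 3.0 [120. 120.] [-1.3 -0.7 -0.4] [ 0.0001 -0.0001 -0.    ] 18.42
90 3.0 [118. 117.] [-1.4 -0.4 -1. ] [ 0.0001 -0.0001 -0.0001] 18.79
100 7.35 [108. 107.] [-0.2 -0.7 -1.1] [ 0.0002 -0.0001  0.    ] 19.17
110 4.47 [118. 121.] [-1.5 -0.9 -0. ] [ 0.     -0.0001  0.    ] 19.54
```

View pics/j.png

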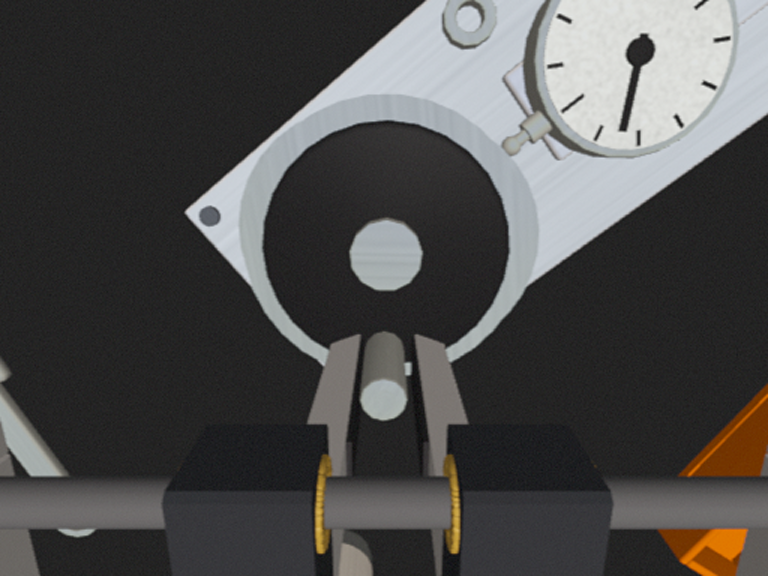

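```bash
python3 - <<'E'
from h import *
dc=np.array([0.5904,-0.0468])
for d in list(range(114,159,4)):
    P,q=pose(np.deg2rad(194+d),.104)
    r.move_l(P,rot=q,vel=.04)
    im,k=shot("wrist"); m,cc=pointer(im,k,dc,"p%d"%d)
    f=telemetry.current_wrist_force()
    print(d,round(m,2),np.round(cc,0),np.round(f,1),np.round(telemetry.current_joints()[5],2),round(telemetry.current_t(),2))
    if np.linalg.norm(f)>25: break
shot("wrist","k")
E
```

```text
114 5.03 [117. 121.] [-2.2 -2.1 -0.6] -1.09 19.89
118 5.59 [117. 121.] [-1.3 -1.3 -0.3] -1.16 20.19
122 6.06 [117. 121.] [-1.2 -2.  -0.8] -1.22 20.49
126 6.42 [117. 121.] [-1.8 -1.6 -1.4] -1.29 20.79
130 6.7 [117. 121.] [-1.5 -1.4 -0.2] -1.36 21.09
134 6.9 [117. 121.] [-0.8 -2.  -0.2] -1.42 21.39
138 7.01 [117. 121.] [-0.5 -1.  -1.4] -1.49 21.69
142 7.04 [117. 121.] [-0.  -1.7 -0.1] -1.55 21.99
146 6.99 [117. 121.] [-1.1 -1.6 -1.4] -1.62 22.29
150 6.85 [117. 121.] [-0.6 -1.5 -1.4] -1.68 22.59
154 6.63 [117. 121.] [-1.  -2.5 -1.3] -1.75 22.89
158 6.34 [117. 121.] [ 0.2 -1.7 -0.8] -1.81 23.19
```

View pics/k.png

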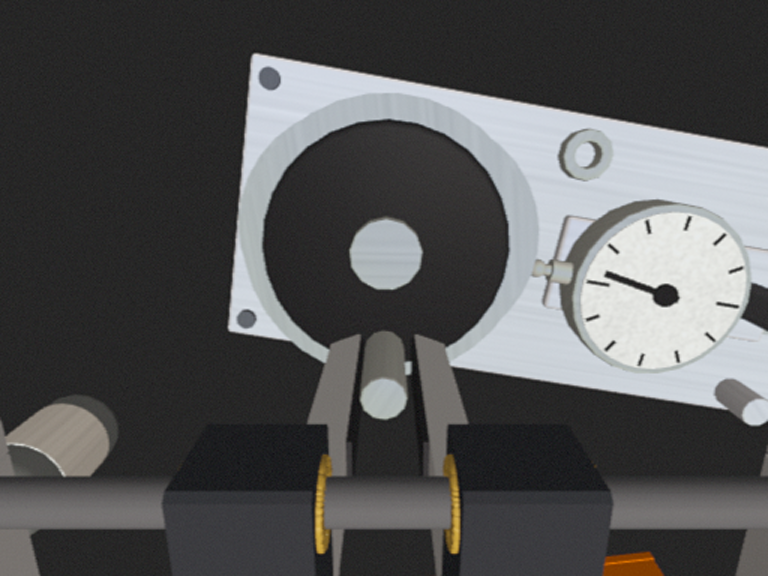

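```bash
python3 - <<'E'
from h import *
dc=np.array([0.5904,-0.0468])
for d in (152,145,138.5):
    P,q=pose(np.deg2rad(194+d),.104)
    r.move_l(P,rot=q,vel=.04); im,k=shot("wrist"); print(d,pointer(im,k,dc)[0])
r.hold(.2); im,k=shot("wrist"); print(pointer(im,k,dc)[0])
gripper_to(.07); im,k=shot("wrist"); print(pointer(im,k,dc)[0],telemetry.current_wrist_force().round(1))
P[2]=.19; r.move_l(P,vel=.15); r.hold(.3)
im,k=shot("wrist","l"); print(pointer(im,k,dc,"l_dial")); print(telemetry.current_t())
E
```

```text
152 6.450024635862705
145 6.860235972191568
138.5 7.03208814137712
7.02648579581438
7.034605669627197 [ 0.7  0.2 -0.3]
(np.float64(7.035070630146938), (np.float64(117.38333333333333), np.float64(119.99444444444444)))
26.4917
```

View pics/l.png

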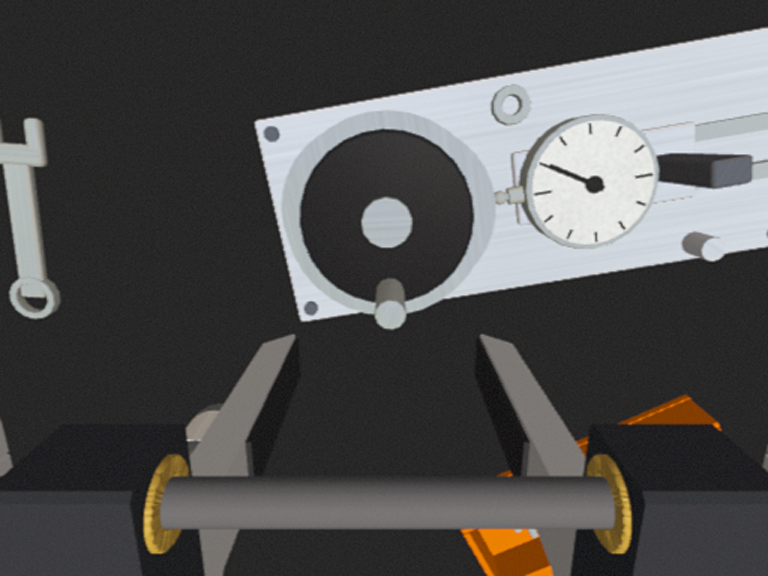

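```bash
python3 - <<'E'
from h import *
r.sign_off(); print(telemetry.current_t())
E
```

```text
the job is handed in; nothing more can be done
the job is handed in; nothing more can be done
```

The cam's highest point is under the pressed plunger, the gripper is off everything, and I handed the job in at about 26.5 s. No verdict came back.

- **Indicator:** I gripped it by its post and slid it in about 47.5 mm until the plunger bore on the rim. The pointer then read 5.1–5.3 mm (about 2.7 rad), inside the half-turn window. The cam's lower lobe was under the plunger at that moment.
- **Finding the high point:** I turned the handwheel by its handle through 158°, past the higher lobe. The pointer rose to 7.04 mm at about 142° and had fallen to 6.34 mm by 158°, so I turned back to the peak.
- **Last checks:** After I let go and lifted clear, the pointer stayed at 7.03–7.04 mm. That is 1.7 mm above the reading at the start, on the lower lobe. The collar, standoff, spanner and bottle looked untouched. The lamp, driver and cup were not in the last pictures, but the arm never went near them after the start.

**Pointer readings:** for part of the turn (roughly 10° to 100°) the dial was partly or fully out of the wrist camera's view, so those pointer readings were useless and I ignored them. I also didn't sweep the far half of the rim. That this is the higher lobe rests on the first wheel picture, where the outline shows two lobes at about 62 and 64 mm, and on the 1.7 mm rise.

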